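# Stack the token dishes by shape

### The arm

A 7-joint arm with a two-finger parallel gripper is mounted at the origin on the work surface. World frame = base frame: x ahead of the robot, y to its left, z up, the work surface at z = 0. Lengths are in m, angles in rad, forces in N, time in s.
With the tool pointing down it reaches from about 0.4 to 0.925 m from the base axis. Payload 4.1 kg.
Tool frame: the origin (TCP) lies midway between the tips of the shut fingers; the grasp point (between the pads) lies 19 mm behind it (manip.grasp_offset is the distance from the TCP to the grasp point, in m); x points along the fingers, z is the direction in which the jaws open and shut, and the axes are right-handed (so a half turn about x gives the same grasp; the last joint's range is limited). The gripper opens to 85 mm and grips with 20 to 120 N. Pads are 22 mm wide; open, the fingers measure 114 mm over their backs; the gripper's body (76 mm by 85 mm) begins 54 mm behind the grasp point. The pads swing forward as they close: fully open they stand 13 mm farther back than shut.
Start: joints at [1.192, 0.398, 0.045, 1.537, -0.019, 1.207, -0.051], TCP at [0.18, -0.625, 0.231] pointing down, gripper open.
Joint ranges: [-2.82, 2.82], [-0.49, 2.23], [-1.37, 1.46], [0, 2.46], [-1.36, 4.5], [0.23, 2], [-2.94, 2.94]. Speed limits (rad/s): [2.57, 2.57, 3.14, 3.14, 3.14, 3.14, 3.14].

### API

Orientations are given as [roll, pitch, yaw] about the fixed x, y, z axes, in that order (R = Rz(yaw) Ry(pitch) Rx(roll)).
In Python, from workcell import monitor, imaging, finish_job, manip gives the robot as it stands.
- The arm moves only by the tool move_arm, never from a script. Its argument "plan" is a list of rows, each a list of 7 numbers: the turn, a rotation vector about the tool's x, y, z in rad, then the shift along the tool's x, y, z in mm, then the gripper command: -1 is fully open, 1 is shut, values between are in proportion. A call has 1 to 20 rows; each row shifts and turns the commanded pose from where the row before left it, along the tool's axes as they then stand; what a row does not reach is not made up. A row lasts 1/10 s, in which the tool goes at most 50 mm and 8.59 degrees, less where a joint would pass 70% of its speed; a pose out of reach is approached as far as the arm can. A call with a gripper value outside its range is refused whole. The fingers move at their own pace and stop on an object; "force" is the grip in N (left out, the last holds). Time passes only in rows, so rows that do not move let the fingers close. It gives the time, the measured TCP pose, the force and the opening at its end, in the units of the state.
- monitor.observe(): the state, without advancing time (a new reading comes with each control period).
- imaging.snapshot(name): name is "scene" or "top" or "wrist"; returns the picture (400x640x3 uint8, red, green, blue); there is no depth.
- imaging.camera_params(name): a dict with "K" (3x3 intrinsics, pixels), "T" (4x4, takes a point from camera to world coordinates). Camera axes: x right, y down, z forward; pixel columns grow to the right and rows downward; lengths in m; the calibration is good to about 2 mm. The wrist camera is an equidistant fisheye: a pixel r from the principal point sees the ray r / f radians off the axis. A picture is of the moment at which its call begins: read the wrist's pose just before it. camera_params takes no time and is no camera call; for the wrist camera it gives the pose at the moment of the call.
- finish_job(): hands the job in, once; it reports no verdict.
The state is a dict: "clock": time; "qpos": joint angles; "dq": joint speeds; "tau": joint torques, N m; "tool_pos": TCP position; "tool_rot": TCP orientation; "ft_force": force on the tool from outside, world axes, zero at the start; "ft_torque": the same for the moment, N m; "gripper_width": finger opening in m.
Only numpy, scipy, OpenCV 4.12 (cv2) and the standard library are available. Lean on these libraries where they do the work, as an engineer would, in place of code of your own. Each camera call takes 0.05 s, during which the arm holds its last target. There are 200 camera calls.

### The job

Tidy the white ceramic token dishes into two little towers: the round dishes in the middle of the round cork mat and the square ones in the middle of the square cork mat, each time the larger dish below and the smaller one level in the middle of its recess. Line up the sides of the square dishes with their mat. Keep the dishes upright, set each down gently, and leave the jar, the dice and the pawn where they stand.

Things in the scene. Friction and masses are not known exactly. Their poses are not given: they have to be found in the camera images.
- round_big_c (a point): loose white ceramic token dish, the LARGER ROUND one, 64 mm in diameter, 28 mm tall with straight upright sides (solid underneath); its top is a shallow recess 5 mm deep (56 mm in diameter) inside a 4 mm thick rim, so the recess floor is 23 mm above the foot. Weighs about 180 g. Stands upright at the start on the tray floor (tray floor is 10 mm above the work surface). Point: the dish's centre, half-way up (14 mm above its foot); z up
- round_small_c (a point): loose white ceramic token dish, the SMALLER ROUND one, 42 mm in diameter, 28 mm tall with straight upright sides (solid underneath); its top is a shallow recess 5 mm deep (34 mm in diameter) inside a 4 mm thick rim, so the recess floor is 23 mm above the foot. Weighs about 80 g. Stands upright at the start on the tray floor (tray floor is 10 mm above the work surface). Point: the dish's centre, half-way up (14 mm above its foot); z up
- square_big_c (a point): loose white ceramic token dish, the LARGER SQUARE one, 60 x 60 mm, 28 mm tall with straight upright sides (solid underneath); its top is a shallow recess 5 mm deep (52 x 52 mm) inside a 4 mm thick rim, so the recess floor is 23 mm above the foot. Weighs about 190 g. Stands upright at the start on the tray floor (tray floor is 10 mm above the work surface). Point: the dish's centre, half-way up (14 mm above its foot); z up, x and y square to its sides
- square_small_c (a point): loose white ceramic token dish, the SMALLER SQUARE one, 38 x 38 mm, 28 mm tall with straight upright sides (solid underneath); its top is a shallow recess 5 mm deep (30 x 30 mm) inside a 4 mm thick rim, so the recess floor is 23 mm above the foot. Weighs about 80 g. Stands upright at the start on the tray floor (tray floor is 10 mm above the work surface). Point: the dish's centre, half-way up (14 mm above its foot); z up, x and y square to its sides
- mat_round: fixed flat round cork mat, 92 mm in diameter, 5 mm thick, lying on the tray floor. Origin: centre of its underside (10 mm above the work surface); its top is 5 mm above the origin
- mat_square: fixed flat square cork mat, 90 x 90 mm, 5 mm thick, lying on the tray floor. Origin: centre of its underside (10 mm above the work surface); its top is 5 mm above the origin; x and y square to its sides
- jar_c (a point): bystander: clear jar with a ribbed aluminium screw lid, 64 mm in diameter, 82 mm tall, loose, standing near the tray's far right corner. Point: its centre, half-way up
- die_a_c (a point): bystander: brown die, 16 mm cube, loose, near the middle of the tray. Point: its centre
- die_b_c (a point): bystander: brown die, 16 mm cube, loose, right of the middle of the tray. Point: its centre
- pawn_c (a point): bystander: pale wooden pawn, 40 mm tall, foot 26 mm in diameter, loose, left of the middle of the tray. Point: its centre, half-way up (20 mm above its foot). (Also on the tray: a fixed wooden solitaire board with glass marbles, 132 mm in diameter, 25 mm high, in the far left corner)
Mind the look-alikes: they are no part of the job. What is shaped like the part that bears round_big_c but yellow is not meant.

How it is judged:
At the end, for the whole second after the job is handed in: Larger dishes rest on their mats within 15 mm of centre, smaller ones down in their recesses within 11 mm (heights 3 mm, tilt 0.1 rad), square sides in line within 0.22 rad, all released and still (under 20 mm/s); jar, dice and pawn within 20 mm of their starts and upright (0.2 rad) (horizontal distance between round_big_c and mat_round below 0.015 m and z of round_big_c in the frame of mat_round between 0.016 and 0.022 m and horizontal distance between round_small_c and round_big_c below 0.011 m and z of round_small_c in the frame of round_big_c between 0.02 and 0.026 m and horizontal distance between square_big_c and mat_square below 0.015 m and z of square_big_c in the frame of mat_square between 0.016 and 0.022 m and horizontal distance between square_small_c and square_big_c below 0.011 m and z of square_small_c in the frame of square_big_c between 0.02 and 0.026 m and (angle between the x axis of square_big_c and the x axis of mat_square, either way round below 0.22 rad or angle between the x axis of square_big_c and the y axis of mat_square, either way round below 0.22 rad) and (angle between the x axis of square_small_c and the x axis of square_big_c, either way round below 0.22 rad or angle between the x axis of square_small_c and the y axis of square_big_c, either way round below 0.22 rad) and angle between each of round_big_c, round_small_c, square_big_c, square_small_c's own z axis and vertical below 0.1 rad and linear speed of each of round_big, round_small, square_big, square_small below 0.02 m/s and distance of each of jar_c, die_a_c, die_b_c, pawn_c from where it was at the start of the episode below 0.02 m and angle between each of jar_c, die_a_c, die_b_c, pawn_c's own z axis and vertical below 0.2 rad); the robot touches nothing.
It fails at once if a dish is tipped by more than 35 degrees (angle between any of round_big_c, round_small_c, square_big_c, square_small_c's own z axis and vertical above 0.61 rad).
It fails at once if a dish comes down on its mat, or on the dish below, in a drop or a slam (faster than 0.5 m/s in the last 30 mm) ((horizontal distance between round_big_c and mat_round below 0.03 m and z of round_big_c in the frame of mat_round below 0.049 m and linear speed of round_big above 0.5 m/s) or (horizontal distance between round_small_c and round_big_c below 0.03 m and z of round_small_c in the frame of round_big_c below 0.053 m and linear speed of round_small above 0.5 m/s) or (horizontal distance between square_big_c and mat_square below 0.03 m and z of square_big_c in the frame of mat_square below 0.049 m and linear speed of square_big above 0.5 m/s) or (horizontal distance between square_small_c and square_big_c below 0.03 m and z of square_small_c in the frame of square_big_c below 0.053 m and linear speed of square_small above 0.5 m/s)).
It fails at once if the jar, a die or the pawn is pushed more than 20 mm (distance of any of jar_c, die_a_c, die_b_c, pawn_c from where it was at the start of the episode above 0.02 m).
It also fails if it takes over 96 s, if anything falls off the work surface, if the arm or the gripper's body presses on something with over 40 N, if the wrist force passes 120 N, or if a joint passes its speed limit or range.

## Working session

There is one attempt and no reset: what is moved stays moved. The work goes in short steps, Python scripts to look and compute and a tool call to move; the robot and the scene stay as the last step left them, time stands still between calls to the robot, and variables do not carry over. Pictures are saved under pics/ and viewed, about 12 in all and at most 16, crops included, and the job is handed in when it is done.

Besides the shell and the picture viewer there is one more tool, called after "Emit:" as name([rows], argument=value, ...), one row to a line, values as JSON. move_arm: Moves the arm, as the interface text tells. Its arguments: {"type":"object","properties":{"plan":{"type":"array"},"force":{"type":"number"}},"required":["plan"]}

```bash
mkdir -p pics; python3 - <<'E'
from workcell import monitor, imaging, manip
import cv2,numpy as np
np.set_printoptions(precision=4,suppress=True)
s=monitor.observe(); print(s); print([a for a in dir(manip) if a[0]!='_'],manip.grasp_offset)
for n in ("top","scene"):
    im=imaging.snapshot(n); cv2.imwrite(f"pics/{n}0.png",im[...,::-1]); p=imaging.camera_params(n); print(n,p["K"],p["T"])
E
```

```text
{'clock': 0.0, 'qpos': array([ 1.192 ,  0.3992,  0.045 ,  1.5379, -0.0187,  1.2069, -0.0507]), 'dq': array([-0.0011,  0.0017, -0.0013,  0.0011, -0.0009,  0.0013, -0.0003]), 'tau': array([ -0.0011, -47.5119,   1.3641, -25.4219,   0.0115,   0.0095,
        -0.    ]), 'tool_pos': array([ 0.1793, -0.6241,  0.2302]), 'tool_rot': array([-3.0745,  1.5688,  1.9178]), 'ft_force': array([-0.4357,  0.6664,  0.3518]), 'ft_torque': array([0.0002, 0.0452, 0.0309]), 'gripper_width': 0.08558423117251461}
['IKError', 'grasp_offset'] 0.0187
top [[419.4294   0.     325.8075]
 [  0.     419.4294 200.7258]
 [  0.       0.       1.    ]] [[-0.0114 -0.9807  0.1953  0.3373]
 [-0.9996  0.0065 -0.0259 -0.0639]
 [ 0.0241 -0.1955 -0.9804  1.0323]
 [ 0.      0.      0.      1.    ]]
scene [[405.9948   0.     320.9395]
 [  0.     405.9948 194.9316]
 [  0.       0.       1.    ]] [[-0.3716  0.6885 -0.6228  1.1727]
 [ 0.9283  0.2825 -0.2416  0.1731]
 [ 0.0096 -0.6679 -0.7441  0.8389]
 [ 0.      0.      0.      1.    ]]
```

View pics/top0.png

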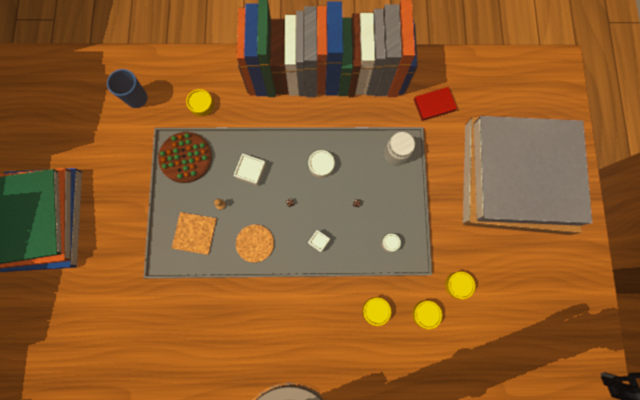

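View pics/scene0.png

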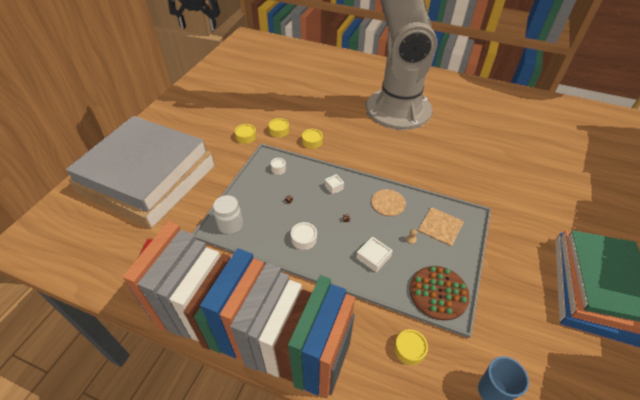

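Top view: big square dish near (250,169), big round (321,163), small square (319,240), small round (392,242), square mat (194,233), round mat (254,243), pawn (220,203), dice (291,202) and (357,203), jar (401,147). The scene view agrees.

```bash
cat > h.py <<'E'
import cv2,numpy as np
from workcell import monitor,imaging
from scipy.spatial.transform import Rotation as R
np.set_printoptions(precision=4,suppress=True)
def px2w(uv,p,z,fish=False):
    K,T=p["K"],p["T"]; uv=np.atleast_2d(uv).astype(float)
    d=np.c_[(uv[:,0]-K[0,2])/K[0,0],(uv[:,1]-K[1,2])/K[1,1],np.ones(len(uv))]
    if fish:
        r=np.hypot(d[:,0],d[:,1])+1e-9
        d=np.c_[d[:,0]/r*np.sin(r),d[:,1]/r*np.sin(r),np.cos(r)]
    d=d@T[:3,:3].T; o=T[:3,3]
    return o+d*((z-o[2])/d[:,2])[:,None]
def blobs(mask,amin):
    cs,_=cv2.findContours(mask.astype(np.uint8),cv2.RETR_EXTERNAL,cv2.CHAIN_APPROX_NONE)
    return [c for c in cs if cv2.contourArea(c)>amin]
def rect(c,p,z,fish=False):
    """min-area rectangle of a contour cast on plane z: centre, size, angle (deg)"""
    w=px2w(c[:,0],p,z,fish)[:,:2]
    (x,y),s,a=cv2.minAreaRect((w*1000).astype(np.float32))
    return np.array([x,y]),np.array(s),a
def masks(im):
    h=cv2.cvtColor(im,cv2.COLOR_RGB2HSV).astype(int)
    return dict(white=(h[...,2]>140)&(h[...,1]<70), cork=(h[...,0]<20)&(h[...,1]>110)&(h[...,2]>150))
E
python3 - <<'E'
from h import *
im=cv2.imread('pics/top0.png')[...,::-1].copy(); p=imaging.camera_params("top")
m=masks(im); roi=np.zeros(im.shape[:2],bool); roi[132:272,158:428]=1
for k,z in(("white",.024),("cork",.015)):
    for c in blobs(m[k]&roi,80):
        print(k,c[:,0].mean(0),rect(c,p,z))
for n,uv,z in(("dieA",(291,202),.018),("dieB",(357,203),.018),("pawnfoot",(221,207),.012),("trayNL",(147,275),.01),("trayNR",(431,272),.01),("trayFL",(157,129),.01),("jar",(401,155),.05)): print(n,px2w(uv,p,z))
s=monitor.observe(); print(R.from_euler('xyz',s['tool_rot']).as_matrix())
w=imaging.camera_params("wrist"); print(w, R.from_euler('xyz',s['tool_rot']).as_matrix().T@(w["T"][:3,3]-s["tool_pos"]))
print(R.from_euler('xyz',s['tool_rot']).as_matrix().T@w["T"][:3,:3])
E
```

```text
white [391.04 242.04] (array([ 435.5275, -246.7032]), array([43.7717, 41.7655]), 43.49449920654297)
white [318.3654 240.6346] (array([440.7308, -71.0081]), array([41.3194, 41.6889]), 54.21723175048828)
white [248.4615 168.4066] (array([621.6964, 100.6255]), array([62.9966, 65.7681]), 69.83364868164062)
white [320.3158 162.6053] (array([636.9883, -79.6113]), array([64.9647, 67.4608]), 89.81949615478516)
white [400.5    146.1591] (array([ 680.8317, -281.2321]), array([69.545 , 68.9355]), 89.76854705810547)
cork [254.1121 243.1963] (array([437.3147,  85.148 ]), array([92.0093, 88.9963]), 0.7773494720458984)
cork [193.4296 233.0141] (array([462.8867, 230.3286]), array([91.127 , 91.2462]), 79.87539672851562)
dieA [[ 0.5367 -0.0049  0.018 ]]
dieB [[ 0.5331 -0.1676  0.018 ]]
pawnfoot [[0.5265 0.1672 0.012 ]]
trayNL [[0.3637 0.3364 0.01  ]]
trayNR [[ 0.3634 -0.3433  0.01  ]]
trayFL [[0.7301 0.3373 0.01  ]]
jar [[ 0.6461 -0.2756  0.05  ]]
[[-0.0006  0.9611  0.2763]
 [ 0.0017  0.2763 -0.9611]
 [-1.     -0.0001 -0.0018]]
{'K': array([[309.7069,   0.    , 321.6266],
       [  0.    , 309.7069, 196.5264],
       [  0.    ,   0.    ,   1.    ]]), 'T': array([[ 0.2755, -0.9145, -0.2962,  0.255 ],
       [-0.9613, -0.263 , -0.0821, -0.6028],
       [-0.0028,  0.3074, -0.9516,  0.372 ],
       [ 0.    ,  0.    ,  0.    ,  1.    ]])} [-0.1416  0.0786  0.0001]
[[ 0.001  -0.3073  0.9516]
 [-0.0009 -0.9516 -0.3073]
 [ 1.     -0.0005 -0.0013]]
```

Emit:
move_arm([
  [0.1135, 0, 0, 0, 0, 0, -1],
  [0.1135, 0, 0, 0, 0, 0, -1],
  [0.1135, 0, 0, 0, 0, 0, -1],
  [0.1135, 0, 0, 0, 0, 0, -1],
  [0, 0, 0, 3, 22, -38, -1],
  [0, 0, 0, 3, 22, -38, -1],
  [0, 0, 0, 3, 22, -38, -1],
  [0, 0, 0, 3, 22, -38, -1],
  [0, 0, 0, 3, 22, -38, -1],
  [0, 0, 0, 3, 22, -38, -1],
  [0, 0, 0, 3, 22, -38, -1],
  [0, 0, 0, 3, 22, -38, -1],
  [0, 0, 0, 3, 22, -38, -1],
  [0, 0, 0, 3, 22, -38, -1],
  [0, 0, 0, 3, 22, -38, -1],
  [0, 0, 0, 3, 22, -38, -1],
  [0, 0, 0, 3, 22, -38, -1],
  [0, 0, 0, 3, 22, -38, -1],
  [0, 0, 0, 3, 22, -38, -1],
  [0, 0, 0, 3, 22, -38, -1],
], force=60)

```text
clock: 2.1
tool_pos: [0.6321, -0.0856, 0.1827]
tool_rot: [-1.143, 1.57, -2.888]
ft_force: [0.6, -1.4, -0.5]
gripper_width: 0.0853
```

```bash
cat >> h.py <<'E'
def state():
    s=monitor.observe(); M=R.from_euler('xyz',s['tool_rot']).as_matrix()
    a=np.degrees(np.arctan2(M[1,1],M[0,1])); return s,M,a
def go(target,s,M):
    return M.T@(np.array(target)-s['tool_pos'])*1000
def wrist(fn):
    p=imaging.camera_params("wrist"); im=imaging.snapshot("wrist").copy()
    cv2.imwrite(fn,im[...,::-1]); return im,p
E
python3 - <<'E'
from h import *
s,M,a=state(); print(s['clock'],s['tool_pos'],a,s['qpos'],s['gripper_width'],M[:,0])
im,p=wrist('pics/w1.png')
for k,z in(("white",.024),("cork",.015)):
    for c in blobs(masks(im)[k],200):
        print(k,c[:,0].mean(0),*rect(c,p,z,True))
print(go([.637,-.0796,.17],s,M))
E
```

```text
2.1 [ 0.6321 -0.0856  0.1827] -9.982108912530819 [ 0.2196  0.4202 -0.2038  1.6178  0.0924  1.1139 -1.7529] 0.08527569258641372 [-0.0009 -0.0002 -1.    ]
white [176.5079 357.0159] [400.0977 187.9238] [49.6858 31.5608] 89.623291015625
white [578.7037 213.4519] [ 518.8438 -422.9062] [111.7782  39.2812] 24.9128360748291
white [634.7839 150.098 ] [ 571.4187 -567.3253] [330.4509  81.3229] 9.652989387512207
white [302.6314 198.5461] [558.994  -10.7278] [680.556  349.6791] 89.91590118408203
white [204.       4.4211] [831.6832   0.0865] [44.191  14.4367] 70.41641998291016
cork [174.1318 384.093 ] [307.2629 248.4262] [ 70.1895 182.4519] 36.63408279418945
cork [463.9145 369.4359] [ 273.6892 -265.1776] [ 62.3776 116.695 ] 86.7365951538086
cork [241.022  328.6154] [443.0109  56.7415] [75.1429 35.4714] 14.998074531555176
cork [116.169  301.0563] [505.4633 254.3339] [33.378  69.0605] 32.24458694458008
cork [604.3709 328.9066] [ 133.1881 -677.0009] [549.2224 261.0111] 33.91801452636719
cork [552.2917 197.238 ] [ 531.9411 -383.801 ] [319.5952 135.8565] 11.050039291381836
cork [272.4623  94.6866] [798.8242  46.6804] [ 585.4858 1288.1713] 21.959426879882812
[12.6781  3.7542 -6.7123]
```

View pics/w1.png

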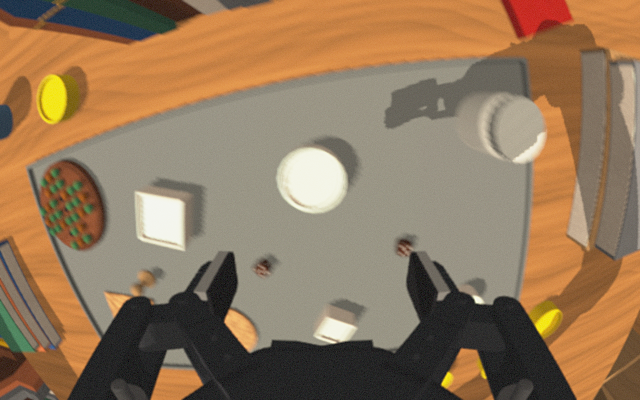

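Wrist view: big round dish at (312,179), big square at (163,217), small square at (337,325); jar at (505,128), and the jaws straddle below the image centre. The mask also takes in the tray, so I'll raise the threshold.

```bash
sed -i 's/white=(h\[...,2\]>140)&(h\[...,1\]<70)/white=(h[...,2]>165)\&(h[...,1]<70)/' h.py; python3 - <<'E'
from h import *
im=cv2.imread('pics/w1.png')[...,::-1].copy(); p=imaging.camera_params("wrist")
h=cv2.cvtColor(im,cv2.COLOR_RGB2HSV)
print('tray',h[150,230],'side',h[208,330],'sq side',h[240,150],h[215,189])
for t in(155,165,180,195):
  m=(h[...,2]>t)&(h[...,1]<70)
  for c in blobs(m,300):
    u=c[:,0].mean(0)
    if 120<u[0]<480: print(t,u,*rect(c,p,.024,True))
E
```

```text
tray [ 26  33 154] side [ 30  38 210] sq side [ 26  33 234] [ 18  51 124]
155 [330.3218 325.9023] [443.9927 -51.4186] [69.3637 55.571 ] 36.1939582824707
155 [159.5259 214.4181] [625.0863 120.8174] [72.8407 77.6036] 70.61347198486328
155 [307.6066 178.6393] [637.0913 -63.4309] [74.0524 70.6054] 71.14830780029297
165 [332.1417 327.4417] [443.3994 -57.9966] [54.5306 52.4942] 55.0936279296875
165 [159.8964 219.9585] [620.7372 121.1759] [69.8442 66.8216] 71.05229949951172
165 [311.5744 180.1128] [637.0871 -63.8725] [73.5457 67.3367] 52.532779693603516
180 [332.2222 331.0593] [439.3992 -56.8703] [50.4977 43.6018] 54.799861907958984
180 [159.9577 219.9735] [620.5697 121.3503] [68.3701 65.6339] 71.03736877441406
180 [311.4381 180.2423] [637.0941 -63.9268] [72.7144 66.4299] 52.54372787475586
195 [332.7661 331.9839] [437.5645 -57.2361] [46.113 40.861] 55.155147552490234
195 [160.0053 220.1436] [620.6719 121.3791] [67.2666 64.6778] 71.4462890625
195 [311.5397 180.1376] [637.3358 -63.2112] [68.6843 66.6668] 80.78482818603516
```

```bash
python3 - <<'E'
from h import *
s,M,a=state(); p=imaging.camera_params("wrist")
print(s['clock'],s['tool_pos'],a,p["T"]); print(M.T@(p["T"][:3,3]-s['tool_pos']),M.T@p["T"][:3,:3])
print(px2w([[311.5,180.2],[321,180.2]],p,.024,True))
p=imaging.camera_params("top"); im=imaging.snapshot("top"); cv2.imwrite('pics/top1.png',im[...,::-1])
# where do the top and scene cameras predict the TCP?
for n in("top","scene"):
    p=imaging.camera_params(n); c=np.linalg.inv(p["T"])@np.r_[s['tool_pos'],1]; print(n,(p["K"]@(c[:3]/c[2]))[:2])
im=imaging.snapshot("scene").copy(); cv2.imwrite('pics/scene1.png',im[...,::-1])
im0=cv2.imread('pics/scene0.png')[...,::-1].copy(); p=imaging.camera_params("scene")
h=cv2.cvtColor(im0,cv2.COLOR_RGB2HSV)
for k,z,m in(("white",.024,(h[...,2]>165)&(h[...,1]<70)),("cork",.015,masks(im0)["cork"])):
  for c in blobs(m,80):
    u=c[:,0].mean(0)
    if 220<u[0]<480 and 150<u[1]<290: print(k,u,*rect(c,p,z))
E
```

```text
2.15 [ 0.6367 -0.0755  0.1822] -9.407078769322515 [[-0.1643 -0.9398 -0.2997  0.7137]
 [-0.9864  0.1537  0.0585 -0.0896]
 [-0.0089  0.3052 -0.9522  0.324 ]
 [ 0.      0.      0.      1.    ]]
[-0.1416  0.0787  0.0002] [[ 0.001  -0.3076  0.9515]
 [-0.0009 -0.9515 -0.3076]
 [ 1.     -0.0005 -0.0012]]
[[ 0.6379 -0.064   0.024 ]
 [ 0.6363 -0.0733  0.024 ]]
top [320.0525 140.7822]
scene [303.4727 194.6493]
white [374.1023 253.9773] [615.4486  96.479 ] [69.116  75.0576] 70.09756469726562
white [304.0128 235.0641] [630.9053 -80.886 ] [82.4404 65.1457] 22.246736526489258
white [228.6161 212.2321] [ 635.422 -289.549] [127.5244  62.8763] 51.07768249511719
white [334.6731 183.2692] [433.7955 -71.2841] [66.6696 45.5941] 42.73335647583008
white [278.2553 165.3191] [ 431.9679 -249.9521] [71.2414 43.4582] 25.197444915771484
cork [301.9    282.6833] [751.9631 -37.4768] [63.4023 20.6812] 89.3404312133789
cork [242.1838 289.4559] [ 811.4042 -152.3055] [158.2185  32.4292] 0.23149140179157257
cork [440.7407 226.0463] [464.6978 227.6799] [87.2099 89.1937] 79.86964416503906
cork [387.9512 202.5122] [439.0799  81.954 ] [87.552 88.085] 75.81819915771484
cork [356.7218 235.3078] [335.348  -10.1081] [1292.0526 1553.8912] 0.19685937464237213
```

View pics/top1.png

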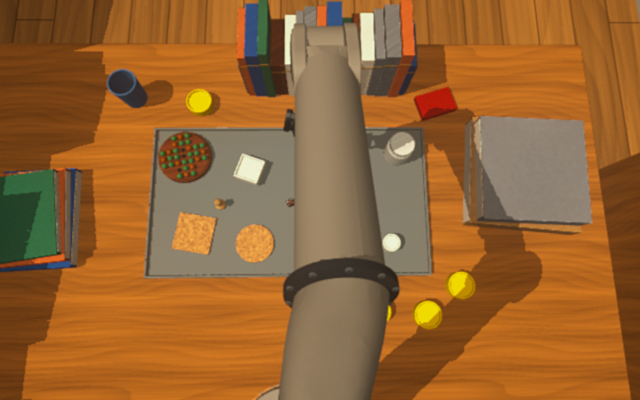

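The first wrist reading was taken while the arm was still catching up, so I'll settle before measuring.

Emit:
move_arm([
  [0, 0, 0, 20, 0, 0, -1],
  [0, 0, 0, 20, 0, 0, -1],
  [0, 0, 0, 0, 0, 0, -1],
  [0, 0, 0, 0, 0, 0, -1],
  [0, 0, 0, 0, 0, 0, -1],
])

```text
clock: 2.75
tool_pos: [0.6321, -0.0877, 0.1446]
tool_rot: [1.429, 1.569, -0.317]
ft_force: [0.3, -0.0, 0.2]
gripper_width: 0.0855
```

```bash
cat >> h.py <<'E'
def whites(im,p,z=.024,t=185):
    h=cv2.cvtColor(im,cv2.COLOR_RGB2HSV); m=(h[...,2]>t)&(h[...,1]<70)
    for c in blobs(m,300):
        u=c[:,0].mean(0)
        if 100<u[0]<520: print(u,*rect(c,p,z,True))
E
python3 - <<'E'
from h import *
s,M,a=state(); im,p=wrist('pics/w2.png'); print(s['tool_pos'],a)
whites(im,p)
print(go([.637,-.0796,.010],s,M)); print(monitor.observe()['tool_pos'])
E
```

```text
[ 0.6321 -0.0877  0.1446] -10.030451545237351
[144.7121 236.303 ] [614.4191 107.942 ] [64.1403 64.4792] 70.17863464355469
[311.7404 194.1106] [628.8392 -77.6097] [66.7699 67.2108] 87.46802520751953
[513.5838 132.7457] [ 656.4999 -284.2457] [36.4709 72.2661] 79.8644027709961
[134.5577   3.1463  -8.8698]
[ 0.6322 -0.0875  0.1447]
```

Emit:
move_arm([
  [0, 0, 0, 14, -1, -4, -1],
  [0, 0, 0, 20, 0, -4, -1],
  [0, 0, 0, 20, 0, 0, -1],
  [0, 0, 0, 20, 0, 0, -1],
  [0, 0, 0, 20, 0, 0, -1],
  [0, 0, 0, 20, 0, 0, -1],
  [0, 0, 0, 20, 0, 0, -1],
  [0, 0, 0, 0, 0, 0, -1],
  [0, 0, 0, 0, 0, 0, -1],
  [0, 0, 0, 0, 0, 0, 1],
  [0, 0, 0, 0, 0, 0, 1],
  [0, 0, 0, 0, 0, 0, 1],
  [0, 0, 0, 0, 0, 0, 1],
  [0, 0, 0, 0, 0, 0, 1],
  [0, 0, 0, 0, 0, 0, 1],
  [0, 0, 0, 0, 0, 0, 1],
  [0, 0, 0, 0, 0, 0, 1],
], force=50)

```text
clock: 4.5
tool_pos: [0.6334, -0.079, 0.0112]
tool_rot: [1.581, 1.568, -0.164]
ft_force: [-1.3, 1.0, 5.9]
gripper_width: 0.0626
```

```bash
python3 - <<'E'
from h import *
s,M,a=state(); im,p=wrist('pics/w3.png'); print(s['tool_pos'],a,s['gripper_width'],s['ft_force'])
whites(im,p)
E
```

```text
[ 0.6334 -0.079   0.0112] -9.976717586327833 0.06264103375896027 [-1.2518  0.9971  5.8531]
[321.5907 277.4918] [624.4044 -77.5536] [69.2664 70.4988] 86.82662963867188
```

View pics/w3.png

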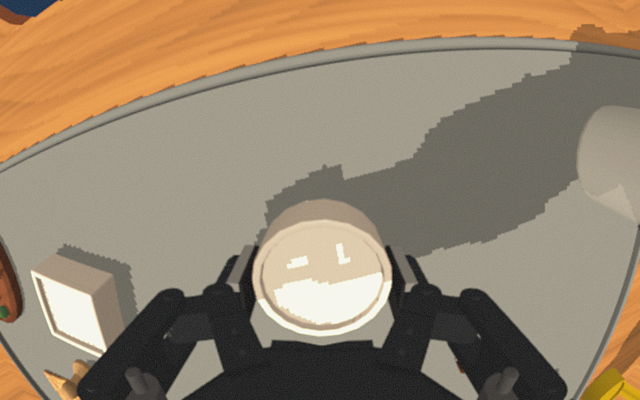

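The dish is held between the pads (rim about x 252–392, y 203–336 in the wrist picture). I'll work out its offset from the TCP.

```bash
python3 - <<'E'
from h import *
s,M,a=state(); p=imaging.camera_params("wrist")
w=px2w([[322,203],[322,336],[252,268],[392,268]],p,.038,True); c=np.r_[w[:2].mean(0)[:2],.010]
print(w,c, (M.T@(c-s['tool_pos']))*1000)
print(go([.438,.084,.12],s,M))
E
```

```text
[[ 0.6715 -0.0859  0.038 ]
 [ 0.6027 -0.0738  0.038 ]
 [ 0.6471 -0.0505  0.038 ]
 [ 0.6364 -0.1108  0.038 ]] [ 0.6371 -0.0798  0.01  ] [1.1727 3.8029 0.1633]
[-109.5298 -220.3037 -126.6976]
```

Emit:
move_arm([
  [0, 0, 0, -10, 0, 0, 1],
  [0, 0, 0, -20, 0, 0, 1],
  [0, 0, 0, -20, 0, 0, 1],
  [0, 0, 0, -20, 0, 0, 1],
  [0, 0, 0, -20, 0, 0, 1],
  [0, 0, 0, -10, -12, -7, 1],
  [0, 0, 0, 0, -24, -14, 1],
  [0, 0, 0, 0, -24, -14, 1],
  [0, 0, 0, 0, -24, -14, 1],
  [0, 0, 0, 0, -24, -14, 1],
  [0, 0, 0, 0, -24, -14, 1],
  [0, 0, 0, 0, -24, -13, 1],
  [0, 0, 0, 0, -24, -13, 1],
  [0, 0, 0, 0, -24, -13, 1],
  [0, 0, 0, 10, -20, -11, 1],
  [0, 0, 0, 15, 0, 0, 1],
  [0, 0, 0, 15, 0, 0, 1],
  [0, 0, 0, 0, 0, 0, 1],
  [0, 0, 0, 0, 0, 0, 1],
])

```text
clock: 6.45
tool_pos: [0.4324, 0.0851, 0.0693]
tool_rot: [-1.101, 1.57, -2.846]
ft_force: [0.2, 0.6, -1.4]
gripper_width: 0.0624
```

```bash
python3 - <<'E'
from h import *
s,M,a=state(); print(s['tool_pos'],a,s['gripper_width'],s['ft_force'])
im,p=wrist('pics/w4.png')
for c in blobs(masks(im)["cork"],200): print(c[:,0].mean(0),*rect(c,p,.015,True))
t=np.array([.4373,.0851,.0162])-M[:,1]*.0038; print(go(t,s,M))
E
```

```text
[0.4324 0.0851 0.0693] -9.954524914473355 0.06242856555140334 [ 0.2464  0.5551 -1.4032]
[447.7405 370.5127] [226.0022 -13.6181] [147.1386  36.0268] 23.480772018432617
[195.3544 370.5506] [272.01  249.025] [ 36.015  147.5161] 46.577396392822266
[613.2541 371.0861] [-104.0338 -449.3258] [568.9088 171.1554] 35.07450485229492
[324.6111 331.6901] [328.3302 101.8537] [118.0426  53.3767] 88.5276870727539
[553.6394 288.0097] [ 262.6823 -147.8816] [301.76   187.3558] 89.98599243164062
[136.7117 203.7092] [464.0121 229.3584] [89.5822 89.8537] 79.94979858398438
[326.4282 186.2454] [451.1912  81.4764] [90.1572 63.9713] 79.4576416015625
[175.4746 107.2034] [525.8234 168.5869] [ 8.0244 21.1343] 4.669068813323975
[148.8852  98.6885] [537.9499 188.0108] [16.765  16.1791] 23.927797317504883
[ 34.4916 222.8235] [390.5518 399.6779] [233.6488 551.0736] 60.652565002441406
[53.0697  1.0686 -0.8831]
```

View pics/w4.png

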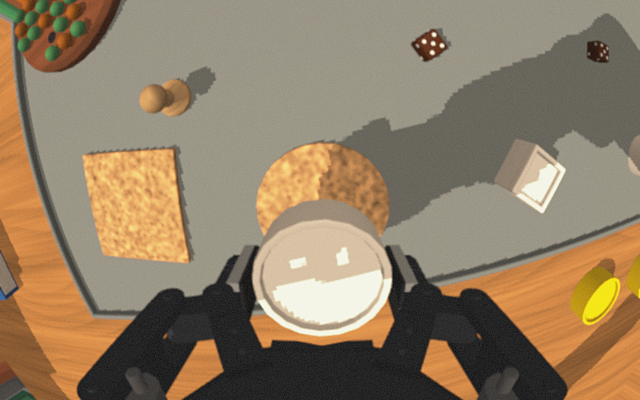

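Round mat at about (322,200) lies beneath the dish as planned, and the square mat at (137,204) casts to (464,229), agreeing with the top view. Lowering.

Emit:
move_arm([
  [0, 0, 0, 12, 1, -1, 1],
  [0, 0, 0, 12, 0, 0, 1],
  [0, 0, 0, 10, 0, 0, 1],
  [0, 0, 0, 8, 0, 0, 1],
  [0, 0, 0, 5, 0, 0, 1],
  [0, 0, 0, 3, 0, 0, 1],
  [0, 0, 0, 2, 0, 0, 1],
  [0, 0, 0, 1, 0, 0, 1],
  [0, 0, 0, 0, 0, 0, 1],
  [0, 0, 0, 0, 0, 0, 1],
])

```text
clock: 7.5
tool_pos: [0.4348, 0.0859, 0.0165]
tool_rot: [1.73, 1.57, -0.015]
ft_force: [0.7, -0.4, -1.0]
gripper_width: 0.0629
```

Emit:
move_arm([
  [0, 0, 0, 1, 0, 0, 1],
  [0, 0, 0, 0, 0, 0, 1],
  [0, 0, 0, 0, 0, 0, 0.3],
  [0, 0, 0, 0, 0, 0, -1],
  [0, 0, 0, 0, 0, 0, -1],
  [0, 0, 0, 0, 0, 0, -1],
  [0, 0, 0, 0, 0, 0, -1],
  [0, 0, 0, 0, 0, 0, -1],
  [0, 0, 0, -10, 0, 0, -1],
  [0, 0, 0, -20, 0, 0, -1],
  [0, 0, 0, -20, 0, 0, -1],
  [0, 0, 0, -20, 0, 0, -1],
  [0, 0, 0, -20, 0, 0, -1],
  [0, 0, 0, -20, 0, 0, -1],
  [0, 0, 0, 0, 0, 0, -1],
  [0, 0, 0, 0, 0, 0, -1],
])

```text
clock: 9.1
tool_pos: [0.4347, 0.0858, 0.1258]
tool_rot: [1.673, 1.57, -0.072]
ft_force: [-0.2, 0.5, -0.7]
gripper_width: 0.0852
```

```bash
python3 - <<'E'
from h import *
s,M,a=state(); print(s['tool_pos'],a,s['gripper_width'])
im,p=wrist('pics/w5.png'); whites(im,p,.029,170)
print(go([.4355,-.2467,.12],s,M))
E
```

```text
[0.4347 0.0858 0.1258] -9.978968040678648 0.08522509810966182
[321.0563 201.9784] [430.161   87.0779] [66.6113 67.4144] 51.48353958129883
[495.1401 165.    ] [441.0323 -70.3231] [54.3732 40.3849] 54.05668258666992
[259.3228   8.0423] [593.4418 108.1488] [62.3884 17.7827] 74.90390014648438
[  5.8107  58.4412 327.3146]
```

View pics/w5.png

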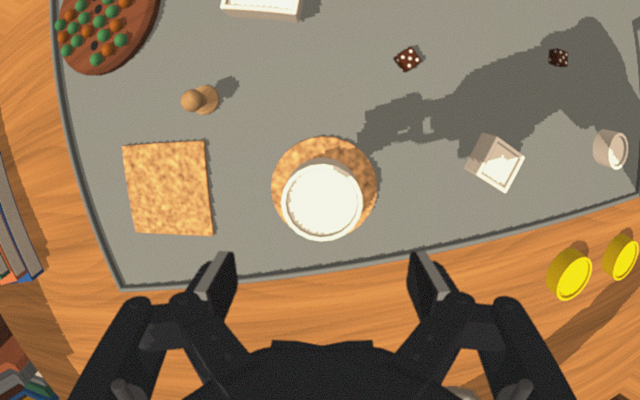

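Emit:
move_arm([
  [0, 0, 0, 0, 3, 13, -1],
  [0, 0, 0, 0, 5, 28, -1],
  [0, 0, 0, 0, 5, 28, -1],
  [0, 0, 0, 0, 5, 28, -1],
  [0, 0, 0, 0, 5, 28, -1],
  [0, 0, 0, 0, 5, 28, -1],
  [0, 0, 0, 0, 5, 28, -1],
  [0, 0, 0, 0, 5, 28, -1],
  [0, 0, 0, 0, 5, 28, -1],
  [0, 0, 0, 0, 5, 28, -1],
  [0, 0, 0, 0, 5, 28, -1],
  [0, 0, 0, 0, 5, 28, -1],
  [0, 0, 0, 0, 0, 6, -1],
  [0, 0, 0, 0, 0, 0, -1],
  [0, 0, 0, 0, 0, 0, -1],
])

```text
clock: 10.65
tool_pos: [0.4346, -0.2448, 0.1246]
tool_rot: [-2.18, 1.569, 2.36]
ft_force: [-0.2, -0.1, -0.9]
gripper_width: 0.0854
```

```bash
python3 - <<'E'
from h import *
s,M,a=state(); print(s['tool_pos'],a)
im,p=wrist('pics/w6.png'); whites(im,p,.024,150)
print(go([.4355,-.2467,.016],s,M))
im=cv2.imread('pics/w5.png'); 
E
```

```text
[ 0.4346 -0.2448  0.1246] -9.903848858888528
[323.0933 270.4606] [ 364.336  -231.9595] [160.8198   3.727 ] 89.9959716796875
[519.0513  29.9231] [ 559.741  -441.8238] [33.6401 57.2099] 84.3145751953125
[207.1604 143.0994] [557.5901 -17.7321] [629.0914 369.9109] 89.8165054321289
[108.5615   1.3573   1.8922]
```

View pics/w6.png

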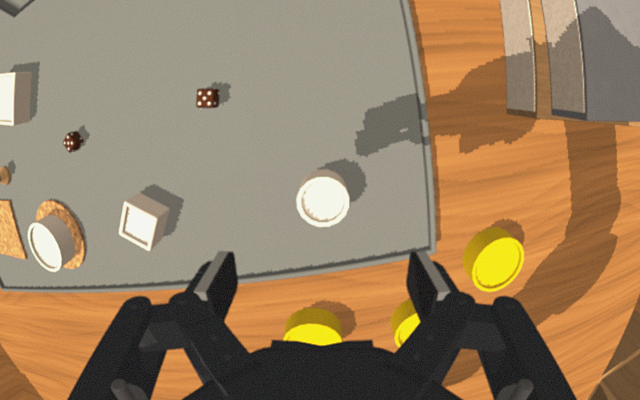

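Small round dish at (323,200), centred between the jaws. Descending and gripping.

Emit:
move_arm([
  [0, 0, 0, 18, 1, 2, -1],
  [0, 0, 0, 20, 0, 0, -1],
  [0, 0, 0, 20, 0, 0, -1],
  [0, 0, 0, 20, 0, 0, -1],
  [0, 0, 0, 20, 0, 0, -1],
  [0, 0, 0, 10, 0, 0, -1],
  [0, 0, 0, 0, 0, 0, -1],
  [0, 0, 0, 0, 0, 0, -1],
  [0, 0, 0, 0, 0, 0, 1],
  [0, 0, 0, 0, 0, 0, 1],
  [0, 0, 0, 0, 0, 0, 1],
  [0, 0, 0, 0, 0, 0, 1],
  [0, 0, 0, 0, 0, 0, 1],
  [0, 0, 0, 0, 0, 0, 1],
  [0, 0, 0, 0, 0, 0, 1],
  [0, 0, 0, 0, 0, 0, 1],
  [0, 0, 0, 0, 0, 0, 1],
  [0, 0, 0, 0, 0, 0, 1],
], force=40)

```text
clock: 12.5
tool_pos: [0.4362, -0.2486, 0.0182]
tool_rot: [1.381, 1.57, -0.364]
ft_force: [-0.8, 0.8, 4.2]
gripper_width: 0.0406
```

```bash
python3 - <<'E'
from h import *
s,M,a=state(); print(s['tool_pos'],a,s['gripper_width'],s['ft_force'])
im,p=wrist('pics/w7.png'); cv2.imwrite('pics/w7c.png',im[180:380,180:460,::-1].repeat(2,0).repeat(2,1))
E
```

```text
[ 0.4362 -0.2486  0.0182] -9.984572478450545 0.040637269623342756 [-0.7702  0.7822  4.1658]
```

View pics/w7c.png

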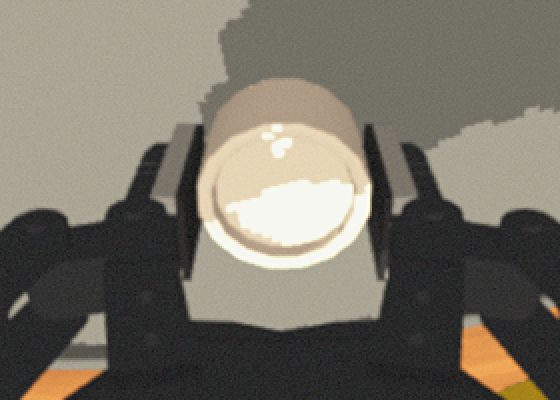

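Held well; the rim in the full picture spans about y 241–314 at x≈322.

```bash
python3 - <<'E'
from h import *
s,M,a=state(); p=imaging.camera_params("wrist")
w=px2w([[322,241.5],[322,314]],p,.038,True); c=w.mean(0); c[2]=s['tool_pos'][2]
o=M.T@(c-s['tool_pos']); print(w,o*1000)
q=dict(K=p["K"],T=p["T"].copy()); q["T"][:3,3]+=np.array([.4347,.0858,.1258])-s['tool_pos']
w=px2w([[321.5,160.5],[321.5,241.5],[281,203],[363,203]],q,.043,True); print(w,w[:2].mean(0))
t=np.array([.438,.0851,.13])-M[:,1]*o[1]; print(go(t,s,M))
E
```

```text
[[ 0.4544 -0.2519  0.038 ]
 [ 0.4141 -0.2448  0.038 ]] [-0.0021 -1.8997  0.1331]
[[0.4683 0.0801 0.043 ]
 [0.4034 0.0916 0.043 ]
 [0.4411 0.1166 0.043 ]
 [0.4301 0.0543 0.043 ]] [0.4358 0.0858 0.043 ]
[-111.8883  -54.0131 -328.9214]
```

Emit:
move_arm([
  [0, 0, 0, -10, 0, 0, 1],
  [0, 0, 0, -20, 0, 0, 1],
  [0, 0, 0, -20, 0, 0, 1],
  [0, 0, 0, -20, 0, 0, 1],
  [0, 0, 0, -20, 0, 0, 1],
  [0, 0, 0, -15, 0, -9, 1],
  [0, 0, 0, -7, -4, -20, 1],
  [0, 0, 0, 0, -5, -30, 1],
  [0, 0, 0, 0, -5, -30, 1],
  [0, 0, 0, 0, -5, -30, 1],
  [0, 0, 0, 0, -5, -30, 1],
  [0, 0, 0, 0, -5, -30, 1],
  [0, 0, 0, 0, -5, -30, 1],
  [0, 0, 0, 0, -5, -30, 1],
  [0, 0, 0, 0, -5, -30, 1],
  [0, 0, 0, 0, -5, -30, 1],
  [0, 0, 0, 0, -5, -20, 1],
  [0, 0, 0, 15, 0, -10, 1],
  [0, 0, 0, 15, 0, 0, 1],
  [0, 0, 0, 0, 0, 0, 1],
])

```text
clock: 14.55
tool_pos: [0.4378, 0.0848, 0.0982]
tool_rot: [-1.095, 1.567, -2.839]
ft_force: [-0.9, -0.0, -2.1]
gripper_width: 0.0403
```

Emit:
move_arm([
  [0, 0, 0, 10, 0, 0, 1],
  [0, 0, 0, 0, 0, 0, 1],
  [0, 0, 0, 0, 0, 0, 1],
])

```text
clock: 14.85
tool_pos: [0.4396, 0.0846, 0.0895]
tool_rot: [1.168, 1.57, -0.578]
ft_force: [0.0, -0.4, -0.5]
gripper_width: 0.0406
```

```bash
python3 - <<'E'
from h import *
s,M,a=state(); print(s['tool_pos'],a,s['gripper_width'],s['ft_force'])
im,p=wrist('pics/w8.png')
t=np.array([.438,.0851,.0462])+M[:,1]*.0019; print(go(t,s,M))
cv2.imwrite('pics/w8c.png',im[100:380,120:520,::-1].repeat(2,0).repeat(2,1))
E
```

```text
[0.4396 0.0846 0.0895] -10.018787048392042 0.04057599572234101 [ 0.0027 -0.4183 -0.5433]
[43.3144  0.2438 -0.2022]
```

View pics/w8c.png

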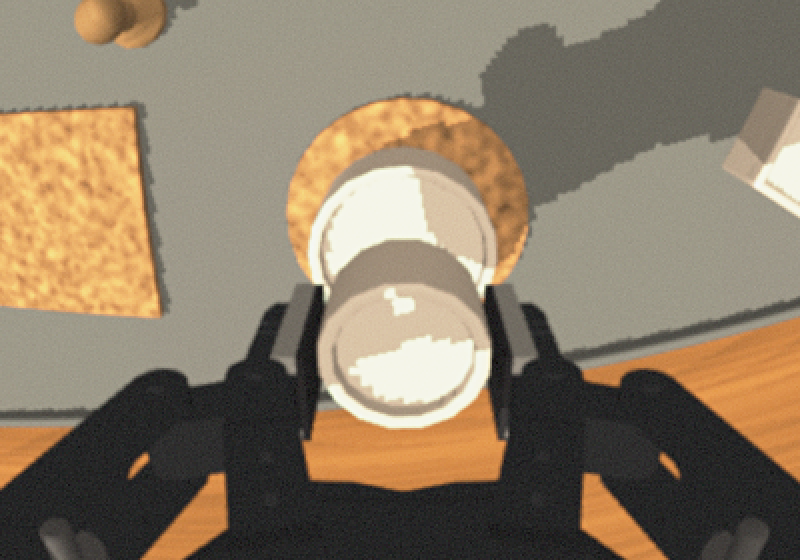

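Small dish (crop x≈405) is centred over the big one. Lowering 43 mm, slow at the end.

Emit:
move_arm([
  [0, 0, 0, 12, 0, 0, 1],
  [0, 0, 0, 12, 0, 0, 1],
  [0, 0, 0, 8, 0, 0, 1],
  [0, 0, 0, 5, 0, 0, 1],
  [0, 0, 0, 3, 0, 0, 1],
  [0, 0, 0, 2, 0, 0, 1],
  [0, 0, 0, 1, 0, 0, 1],
  [0, 0, 0, 0, 0, 0, 1],
  [0, 0, 0, 0, 0, 0, 1],
])

```text
clock: 15.8
tool_pos: [0.4397, 0.085, 0.0465]
tool_rot: [1.748, 1.57, 0.003]
ft_force: [0.5, 0.8, -0.9]
gripper_width: 0.0405
```

Emit:
move_arm([
  [0, 0, 0, 1, 0, 0, 1],
  [0, 0, 0, 0, 0, 0, 1],
  [0, 0, 0, 0, 0, 0, 0.4],
  [0, 0, 0, 0, 0, 0, 0],
  [0, 0, 0, 0, 0, 0, -1],
  [0, 0, 0, 0, 0, 0, -1],
  [0, 0, 0, 0, 0, 0, -1],
  [0, 0, 0, 0, 0, 0, -1],
  [0, 0, 0, 0, 0, 0, -1],
  [0, 0, 0, -10, 0, 0, -1],
  [0, 0, 0, -20, 0, 0, -1],
  [0, 0, 0, -20, 0, 0, -1],
  [0, 0, 0, -20, 0, 0, -1],
  [0, 0, 0, -20, 0, 0, -1],
  [0.0875, 0, 0, 0, 0, 0, -1],
  [0.0875, 0, 0, 0, 0, 0, -1],
  [0, 0, 0, 0, 0, 0, -1],
  [0, 0, 0, 0, 0, 0, -1],
])

```text
clock: 17.6
tool_pos: [0.4394, 0.085, 0.1356]
tool_rot: [1.707, 1.57, -0.21]
ft_force: [0.5, 0.9, -0.2]
gripper_width: 0.0852
```

```bash
python3 - <<'E'
from h import *
s,M,a=state(); print(s['tool_pos'],a,s['gripper_width'])
im,p=wrist('pics/w9.png')
print(go([.6217,.1006,.13],s,M))
E
```

```text
[0.4394 0.085  0.1356] -19.89057372512176 0.08520280100363284
[  5.7166 166.1092 -76.6793]
```

View pics/w9.png

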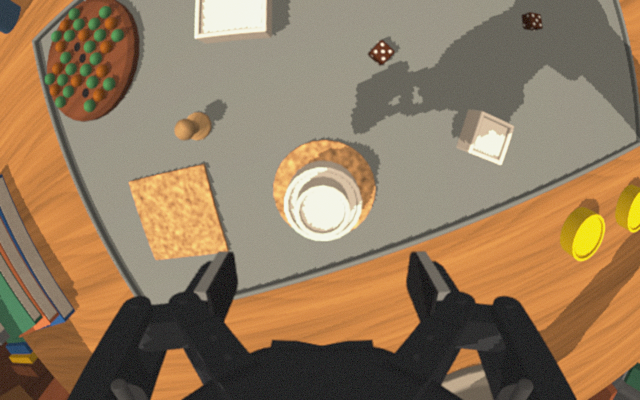

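Round tower stands: the small dish at (324,205) sits inside the big rim at (322,203). Going to the big square dish.

Emit:
move_arm([
  [0, 0, 0, 0, 13, -6, -1],
  [0, 0, 0, 0, 22, -10, -1],
  [0, 0, 0, 0, 22, -10, -1],
  [0, 0, 0, 0, 22, -10, -1],
  [0, 0, 0, 0, 22, -10, -1],
  [0, 0, 0, 0, 22, -10, -1],
  [0, 0, 0, 0, 22, -10, -1],
  [0, 0, 0, 0, 21, -11, -1],
  [0, 0, 0, 0, 0, 0, -1],
  [0, 0, 0, 0, 0, 0, -1],
  [0, 0, 0, 0, 0, 0, -1],
])

```text
clock: 18.75
tool_pos: [0.6212, 0.1004, 0.1348]
tool_rot: [-0.915, 1.57, -2.834]
ft_force: [0.1, -0.2, 0.2]
gripper_width: 0.0853
```

```bash
python3 - <<'E'
from h import *
s,M,a=state(); print(s['tool_pos'],a,s['gripper_width'])
im,p=wrist('pics/w10.png')
for t in(170,190,215): whites(im,p,.038,t); print()
print(go([.6217,.1006,.0102],s,M))
E
```

```text
[0.6212 0.1004 0.1348] -19.984631201420466 0.08526127495142229
[383.2877 333.4863] [455.1012  90.2486] [50.3064 34.3916] 49.5198860168457
[515.224 286.096] [451.7465 -63.8213] [68.5758 37.509 ] 46.52628707885742
[325.3772 197.4164] [619.2455  97.7583] [61.2814 61.9683] 70.19741821289062

[514.6718 286.1298] [450.938  -63.5639] [65.1858 36.6892] 47.90884780883789
[325.7348 197.3405] [619.1671  97.6488] [60.5618 60.325 ] 70.04463195800781

[325.7365 197.4007] [618.8383  97.723 ] [59.734 59.4  ] 70.02259826660156

[124.5953   0.5102  -0.4712]
```

View pics/w10.png

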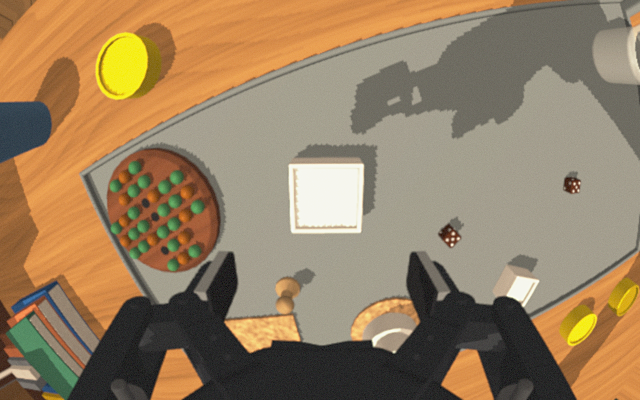

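Big square dish's top at (326,197), parallel to the jaws, about 2 mm to the right. Descend and grip.

Emit:
move_arm([
  [0, 0, 0, 14, 0, 2, -1],
  [0, 0, 0, 20, 0, 0, -1],
  [0, 0, 0, 20, 0, 0, -1],
  [0, 0, 0, 20, 0, 0, -1],
  [0, 0, 0, 20, 0, 0, -1],
  [0, 0, 0, 20, 0, 0, -1],
  [0, 0, 0, 10, 0, 0, -1],
  [0, 0, 0, 0, 0, 0, -1],
  [0, 0, 0, 0, 0, 0, -1],
  [0, 0, 0, 0, 0, 0, 1],
  [0, 0, 0, 0, 0, 0, 1],
  [0, 0, 0, 0, 0, 0, 1],
  [0, 0, 0, 0, 0, 0, 1],
  [0, 0, 0, 0, 0, 0, 1],
  [0, 0, 0, 0, 0, 0, 1],
  [0, 0, 0, 0, 0, 0, 1],
  [0, 0, 0, 0, 0, 0, 1],
], force=50)

```text
clock: 20.5
tool_pos: [0.6221, 0.0986, 0.0127]
tool_rot: [1.869, 1.569, -0.051]
ft_force: [-0.7, -0.5, 5.4]
gripper_width: 0.0591
```

```bash
python3 - <<'E'
from h import *
s,M,a=state(); print(s['tool_pos'],a,s['gripper_width'],s['ft_force'])
im,p=wrist('pics/w11.png')
for t in(170,190,215): whites(im,p,.038,t)
# target after 10 deg turn: M2
M2=M@R.from_rotvec([np.radians(a+10),0,0]).as_matrix()
print(M2.T@(np.array([.4633,.2298,.13])-s['tool_pos'])*1000)
E
```

```text
[0.6221 0.0986 0.0127] -20.014625764670317 0.05914132420769518 [-0.7379 -0.5168  5.3906]
[321.5948 276.8103] [620.8162  99.1905] [59.7663 60.4164] 70.18183898925781
[321.744  277.0998] [620.7198  99.1571] [59.3507 59.4801] 70.08162689208984
[321.8074 277.5252] [620.6376  99.2228] [58.9352 58.8473] 70.03069305419922
[-117.6553 -178.9581 -101.6585]
```

View pics/w11.png

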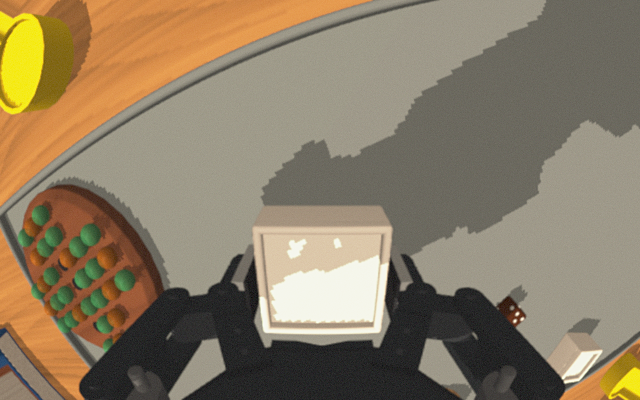

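Square dish held square and centred (322,277). Lift, turn −10° to the mat's line, carry.

Emit:
move_arm([
  [0, 0, 0, -10, 0, 0, 1],
  [0, 0, 0, -20, 0, 0, 1],
  [0, 0, 0, -20, 0, 0, 1],
  [0, 0, 0, -20, 0, 0, 1],
  [0, 0, 0, -20, 0, 0, 1],
  [0, 0, 0, -20, 0, 0, 1],
  [-0.0583, 0, 0, -8, 0, 0, 1],
  [-0.0583, 0, 0, 0, 0, 0, 1],
  [-0.0583, 0, 0, 0, 0, 0, 1],
  [0, 0, 0, 0, -12, -7, 1],
  [0, 0, 0, 0, -24, -14, 1],
  [0, 0, 0, 0, -24, -14, 1],
  [0, 0, 0, 0, -24, -14, 1],
  [0, 0, 0, 0, -24, -14, 1],
  [0, 0, 0, 0, -24, -14, 1],
  [0, 0, 0, 0, -24, -14, 1],
  [0, 0, 0, 0, -22, -11, 1],
  [0, 0, 0, 15, 0, 0, 1],
  [0, 0, 0, 15, 0, 0, 1],
  [0, 0, 0, 15, 0, 0, 1],
])

```text
clock: 22.55
tool_pos: [0.4619, 0.2306, 0.0839]
tool_rot: [-1.052, 1.57, -2.797]
ft_force: [-0.3, 0.1, -2.1]
gripper_width: 0.0588
```

Emit:
move_arm([
  [0, 0, 0, 15, 0, 0, 1],
  [0, 0, 0, 0, 0, 0, 1],
  [0, 0, 0, 0, 0, 0, 1],
])

```text
clock: 22.85
tool_pos: [0.4626, 0.2303, 0.0694]
tool_rot: [-1.099, 1.57, -2.844]
ft_force: [0.2, 0.9, -1.5]
gripper_width: 0.059
```

```bash
python3 - <<'E'
from h import *
s,M,a=state(); print(s['tool_pos'],a,s['gripper_width'],s['ft_force'])
t=np.array([.4633,.2298,.0177])+M[:,1]*.001; print(go(t,s,M))
E
```

```text
[0.4626 0.2303 0.0694] -9.982800350570102 0.05904846222057696 [ 0.2032  0.8859 -1.5487]
[51.6868  1.8265  0.2998]
```

Emit:
move_arm([
  [0, 0, 0, 12, 2, 0, 1],
  [0, 0, 0, 12, 0, 0, 1],
  [0, 0, 0, 10, 0, 0, 1],
  [0, 0, 0, 8, 0, 0, 1],
  [0, 0, 0, 5, 0, 0, 1],
  [0, 0, 0, 3, 0, 0, 1],
  [0, 0, 0, 2, 0, 0, 1],
  [0, 0, 0, 0, 0, 0, 1],
  [0, 0, 0, 0, 0, 0, 1],
])

```text
clock: 23.75
tool_pos: [0.4656, 0.2298, 0.0177]
tool_rot: [1.829, 1.57, 0.084]
ft_force: [-2.2, -0.3, 1.2]
gripper_width: 0.0589
```

Emit:
move_arm([
  [0, 0, 0, 1, 0, 0, 1],
  [0, 0, 0, 0, 0, 0, 1],
  [0, 0, 0, 0, 0, 0, 0.3],
  [0, 0, 0, 0, 0, 0, -1],
  [0, 0, 0, 0, 0, 0, -1],
  [0, 0, 0, 0, 0, 0, -1],
  [0, 0, 0, 0, 0, 0, -1],
  [0, 0, 0, 0, 0, 0, -1],
  [0, 0, 0, -10, 0, 0, -1],
  [0, 0, 0, -20, 0, 0, -1],
  [0, 0, 0, -20, 0, 0, -1],
  [0, 0, 0, -20, 0, 0, -1],
  [0, 0, 0, -20, 0, 0, -1],
  [0, 0, 0, -20, 0, 0, -1],
  [0, 0, 0, 0, 0, 0, -1],
  [0, 0, 0, 0, 0, 0, -1],
])

```text
clock: 25.35
tool_pos: [0.4656, 0.2296, 0.1267]
tool_rot: [1.931, 1.57, 0.186]
ft_force: [-0.8, -0.6, -0.4]
gripper_width: 0.0854
```

```bash
python3 - <<'E'
from h import *
s,M,a=state(); print(s['tool_pos'],a,s['gripper_width'],s['ft_force'])
im,p=wrist('pics/w12.png'); whites(im,p,.043,190)
for c in blobs(masks(im)["cork"],2000): print('cork',c[:,0].mean(0),*rect(c,p,.015,True))
M2=M@R.from_rotvec([np.radians(a+36),0,0]).as_matrix()
print(M2.T@(np.array([.4407,-.071,.13])-s['tool_pos'])*1000)
E
```

```text
[0.4656 0.2296 0.1267] -9.98887765149769 0.08542478220718519 [-0.7848 -0.5628 -0.4411]
[485.386  207.2884] [433.1034  87.4169] [67.158  73.7679] 12.482400894165039
[321.4483 203.7172] [464.162  230.2512] [59.3176 59.3351] 80.00743103027344
cork [615.9042 363.1379] [-217.0942 -446.5205] [775.1385 200.4882] 34.680702209472656
cork [323.4709 320.2444] [311.3058 255.5911] [211.5399  95.6359] 88.05486297607422
cork [567.0677 279.8342] [243.7319 -73.545 ] [225.0384 377.9891] 0.03695378452539444
cork [321.0422 182.993 ] [463.7858 230.2298] [89.4452 89.8104] 79.7955093383789
cork [101.2649 139.031 ] [563.7416 446.2494] [400.3669 239.881 ] 10.050931930541992
[ -3.3709 156.5725 257.8202]
```

Big square dish sits at (464.2, 230.3) on a mat centred at (463.8, 230.2), angles equal. Going for the small square one.

Emit:
move_arm([
  [0.1135, 0, 0, 0, 0, 0, -1],
  [0.1135, 0, 0, 0, 0, 0, -1],
  [0.1135, 0, 0, 0, 0, 0, -1],
  [0.1135, 0, 0, 0, 0, 0, -1],
  [0, 0, 0, 0, 9, 14, -1],
  [0, 0, 0, 0, 15, 25, -1],
  [0, 0, 0, 0, 15, 25, -1],
  [0, 0, 0, 0, 15, 25, -1],
  [0, 0, 0, 0, 15, 25, -1],
  [0, 0, 0, 0, 15, 25, -1],
  [0, 0, 0, 0, 15, 25, -1],
  [0, 0, 0, 0, 15, 25, -1],
  [0, 0, 0, 0, 15, 25, -1],
  [0, 0, 0, 0, 15, 25, -1],
  [0, 0, 0, 0, 12, 19, -1],
  [0, 0, 0, 0, 0, 0, -1],
  [0, 0, 0, 0, 0, 0, -1],
  [0, 0, 0, 0, 0, 0, -1],
])

```text
clock: 27.2
tool_pos: [0.4397, -0.0696, 0.1258]
tool_rot: [-1.378, 1.57, 2.708]
ft_force: [-0.7, 0.7, 0.3]
gripper_width: 0.0858
```

```bash
python3 - <<'E'
from h import *
s,M,a=state(); print(s['tool_pos'],a,s['gripper_width'])
im,p=wrist('pics/w13.png')
for t in(170,190,215): whites(im,p,.038,t); print()
print(go([.4407,-.071,.016],s,M))
E
```

```text
[ 0.4397 -0.0696  0.1258] -35.89421748943681 0.08578282922887638
[174.7734 283.2109] [455.6606  96.0941] [19.4778 64.0456] 5.253616809844971
[323.4348 198.8043] [440.0277 -71.6667] [39.0802 38.8785] 54.19842529296875

[174.4524 283.3889] [455.3744  97.1028] [18.5143 63.0213] 10.927495002746582
[323.5385 199.1319] [440.4784 -71.7187] [38.0951 38.0222] 54.0601806640625

[323.5389 198.8611] [440.0519 -71.6972] [37.5029 37.2173] 54.187808990478516

[109.7507   1.7294   0.5353]
```

View pics/w13.png

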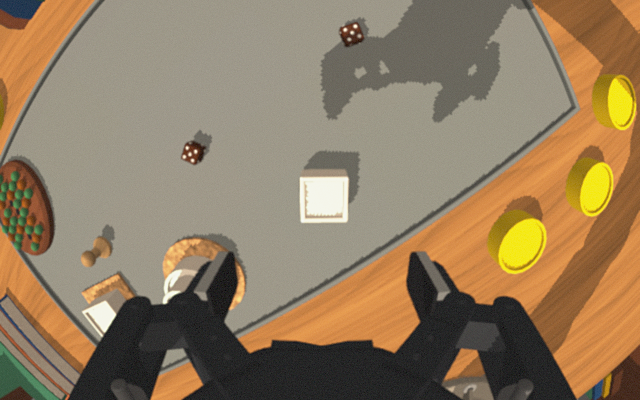

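Small square dish at (323,198), square to the jaws. Descend and grip.

Emit:
move_arm([
  [0, 0, 0, 18, 1.5, 1, -1],
  [0, 0, 0, 20, 0, 0, -1],
  [0, 0, 0, 20, 0, 0, -1],
  [0, 0, 0, 20, 0, 0, -1],
  [0, 0, 0, 20, 0, 0, -1],
  [0, 0, 0, 10, 0, 0, -1],
  [0, 0, 0, 0, 0, 0, -1],
  [0, 0, 0, 0, 0, 0, -1],
  [0, 0, 0, 0, 0, 0, 1],
  [0, 0, 0, 0, 0, 0, 1],
  [0, 0, 0, 0, 0, 0, 1],
  [0, 0, 0, 0, 0, 0, 1],
  [0, 0, 0, 0, 0, 0, 1],
  [0, 0, 0, 0, 0, 0, 1],
  [0, 0, 0, 0, 0, 0, 1],
  [0, 0, 0, 0, 0, 0, 1],
  [0, 0, 0, 0, 0, 0, 1],
  [0, 0, 0, 0, 0, 0, 1],
], force=40)

```text
clock: 29.05
tool_pos: [0.4412, -0.0726, 0.019]
tool_rot: [1.993, 1.57, -0.206]
ft_force: [-1.1, 0.2, 6.4]
gripper_width: 0.0372
```

```bash
python3 - <<'E'
from h import *
s,M,a=state(); print(s['tool_pos'],a,s['gripper_width'],s['ft_force'])
im,p=wrist('pics/w14.png')
for t in(170,190): whites(im,p,.038,t)
M2=M@R.from_rotvec([np.radians(a+10),0,0]).as_matrix()
print(M2.T@(np.array([.4642,.2301,.13])-s['tool_pos'])*1000)
E
```

```text
[ 0.4412 -0.0726  0.019 ] -36.00459443742938 0.03720936122177561 [-1.147   0.1616  6.3744]
[226.2987 355.1948] [426.2126   8.0157] [ 9.3243 35.2536] 42.11496353149414
[322.4436 283.8947] [434.5508 -67.6687] [48.0707 72.9857] 54.96498107910156
[161.3193 162.0743] [516.0875  66.8684] [243.9347 424.707 ] 29.8278865814209
[321.7944 273.8258] [440.8128 -72.1732] [37.6572 38.5774] 54.740882873535156
[-111.0758  -29.8275 -302.0882]
```

Emit:
move_arm([
  [0, 0, 0, -10, 0, 0, 1],
  [0, 0, 0, -20, 0, 0, 1],
  [0, 0, 0, -20, 0, 0, 1],
  [0, 0, 0, -20, 0, 0, 1],
  [0, 0, 0, -20, 0, 0, 1],
  [0, 0, 0, -20, 0, 0, 1],
  [-0.1135, 0, 0, -3, 0, 0, 1],
  [-0.1135, 0, 0, 0, 0, 0, 1],
  [-0.1135, 0, 0, 0, 0, 0, 1],
  [-0.1135, 0, 0, 0, 0, 0, 1],
  [0, 0, 0, 0, -1, -15, 1],
  [0, 0, 0, 0, -3, -30, 1],
  [0, 0, 0, 0, -3, -30, 1],
  [0, 0, 0, 0, -3, -30, 1],
  [0, 0, 0, 0, -3, -30, 1],
  [0, 0, 0, 0, -3, -30, 1],
  [0, 0, 0, 0, -3, -30, 1],
  [0, 0, 0, 0, -3, -30, 1],
  [0, 0, 0, 0, -3, -30, 1],
  [0, 0, 0, 0, -3, -30, 1],
])

```text
clock: 31.1
tool_pos: [0.4621, 0.2139, 0.1315]
tool_rot: [-0.036, 1.57, -1.781]
ft_force: [-0.3, 0.9, -1.3]
gripper_width: 0.0371
```

Emit:
move_arm([
  [0, 0, 0, 0, -2, -17, 1],
  [0, 0, 0, 15, 0, 0, 1],
  [0, 0, 0, 15, 0, 0, 1],
  [0, 0, 0, 10, 0, 0, 1],
  [0, 0, 0, 0, 0, 0, 1],
  [0, 0, 0, 0, 0, 0, 1],
])

```text
clock: 31.7
tool_pos: [0.4635, 0.2299, 0.0915]
tool_rot: [0.461, 1.571, -1.285]
ft_force: [0.4, 0.2, -1.2]
gripper_width: 0.0371
```

```bash
python3 - <<'E'
from h import *
s,M,a=state(); print(s['tool_pos'],a,s['gripper_width'],s['ft_force'])
im,p=wrist('pics/w15.png')
print(go([.4642,.2301,.047],s,M))
E
```

```text
[0.4635 0.2299 0.0915] -10.003706793590645 0.03705077900071298 [ 0.3575  0.2048 -1.2429]
[44.4873  0.6463 -0.2828]
```

View pics/w15.png

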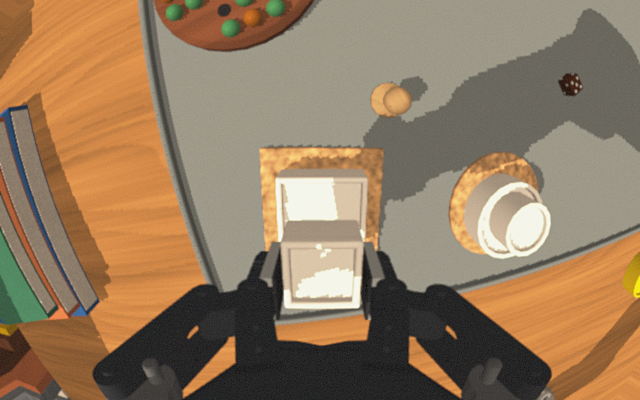

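Small square dish (322,275) is in line with and centred over the big one (321,205). Lower 45 mm.

Emit:
move_arm([
  [0, 0, 0, 12, 1, 0, 1],
  [0, 0, 0, 12, 0, 0, 1],
  [0, 0, 0, 9, 0, 0, 1],
  [0, 0, 0, 5, 0, 0, 1],
  [0, 0, 0, 3, 0, 0, 1],
  [0, 0, 0, 2, 0, 0, 1],
  [0, 0, 0, 1.5, 0, 0, 1],
  [0, 0, 0, 0, 0, 0, 1],
  [0, 0, 0, 0, 0, 0, 1],
])

```text
clock: 32.65
tool_pos: [0.4647, 0.2301, 0.047]
tool_rot: [2.118, 1.57, 0.373]
ft_force: [-0.2, 0.7, 0.2]
gripper_width: 0.0374
```

Emit:
move_arm([
  [0, 0, 0, 0.5, 0, 0, 1],
  [0, 0, 0, 0, 0, 0, 1],
  [0, 0, 0, 0, 0, 0, 0.4],
  [0, 0, 0, 0, 0, 0, 0],
  [0, 0, 0, 0, 0, 0, -1],
  [0, 0, 0, 0, 0, 0, -1],
  [0, 0, 0, 0, 0, 0, -1],
  [0, 0, 0, 0, 0, 0, -1],
  [0, 0, 0, 0, 0, 0, -1],
  [0, 0, 0, -10, 0, 0, -1],
  [0, 0, 0, -20, 0, 0, -1],
  [0, 0, 0, -20, 0, 0, -1],
  [0, 0, 0, -20, 0, 0, -1],
  [0, 0, 0, -20, 0, 0, -1],
  [0, 0, 0, -20, 0, 0, -1],
  [0, 0, 0, 0, 0, 0, -1],
  [0, 0, 0, 0, 0, 0, -1],
  [0, 0, 0, 0, 0, 0, -1],
])

```text
clock: 34.45
tool_pos: [0.4638, 0.2295, 0.1555]
tool_rot: [-0.817, 1.569, -2.562]
ft_force: [-0.9, 0.5, -0.5]
gripper_width: 0.0855
```

```bash
python3 - <<'E'
from h import *
s,M,a=state(); print(s['tool_pos'],a,s['gripper_width'],s['ft_force'])
im,p=wrist('pics/w16.png'); cv2.imwrite('pics/w16c.png',im)
cv2.imwrite('pics/w16c.png',im[0:300,140:540,::-1].repeat(2,0).repeat(2,1))
# bystanders: top0 vs wrist
h=cv2.cvtColor(im,cv2.COLOR_RGB2HSV); whites(im,p,.043,190)
E
```

```text
[0.4638 0.2295 0.1555] -9.981892611689462 0.08545343669639757 [-0.8613  0.5248 -0.5389]
[470.875 194.135] [434.248   88.1185] [65.2072 70.807 ] 13.333840370178223
[320.7366 191.0038] [463.8588 230.5388] [59.6087 58.8331] 79.96086120605469
```

View pics/w16c.png

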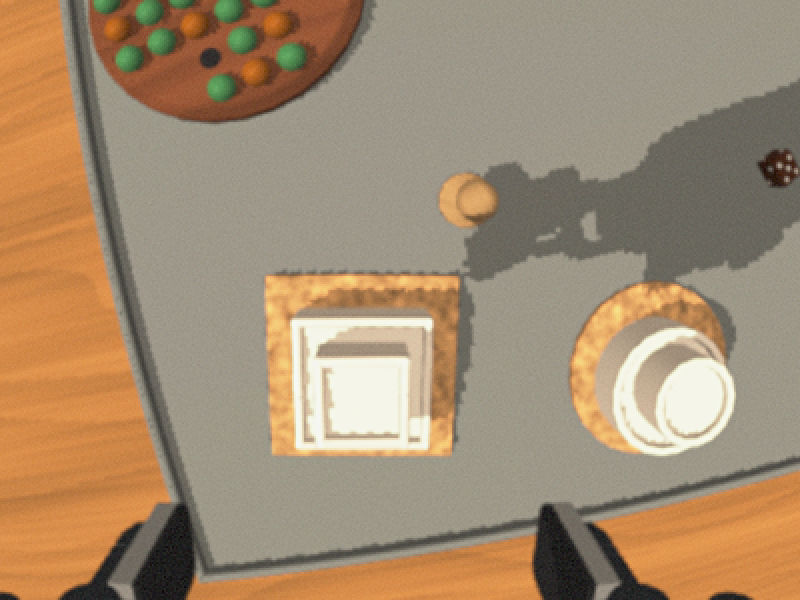

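Both towers stand. The small square dish (crop centre 361) is inside the big one (292–433), lined up with the mat, and the pawn and die are undisturbed. The gripper is open and clear, so I'm handing in.

```bash
python3 -c "
from workcell import finish_job; print(finish_job())"
```

```text
the job is handed in; nothing more can be done
None
```

I built both towers and handed the job in at about 34.5 s of the 96 s. No verdict was reported.

- **Square tower:** the larger dish measured within about 1 mm of the mat centre, and its sides are in line with the mat to about 0.2°. The smaller dish sits in its recess. By eye in the last picture it looks level, centred and lined up.
- **Round tower:** the larger dish is about 1–2 mm from the mat centre, from the placing pose and the rim measured afterwards. The smaller dish sits in its recess and looks centred in the pictures, but I didn't measure its offset.
- **Bystanders:** the arm never came near the jar, dice or pawn. The pawn and one die looked undisturbed in the last picture. I did not measure any of them again, and the jar and the other die were not in that picture.
- **Landings:** lowering was slow, and the wrist force stayed under about 7 N in every reading at the end of a move.

**Readings that disagreed:** my first wrist-camera reading was off by 15–20 mm because the arm was still moving, so I let it settle before later looks. A settled wrist reading of the larger round dish also differed from the top camera by about 8 mm. The grasp agreed with the top camera, so I used its positions as the base for the rest.

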